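# Scoop stone beads into a job pot and show its code to the reader

## Task

Take the blue-handled scoop and use it to move at least four of the six dark stone beads from the white enamel tray into the white pot on the code reader's plate: tip them in gently from close above the pot, never touch them with the fingers or arm, and leave none on the bench. Lay the scoop back on the cork mat with its pan flat, and turn the pot, kept upright in its grey ring on the plate, so that its orange code label squarely faces the reader's red window. Do not disturb the other things on the bench.

Things in the scene. Friction and masses are not known exactly. Their poses are not given: they have to be found in the camera images.
- tray: White enamel tray with dark blue rim, fixed, holding the beads. Origin under its centre at bench level; y is its long axis, x lies across. Flat floor 61 (x) by 150 (y), 4 mm above the bench; the long sides rise from its edges nearly upright (10 degrees outward), the two ends slope at 60 degrees to the level, to a rim 36 mm above the bench. Over the rims: 84 (x) by 199 (y) mm.
- bead0: Dark grey polished stone bead 1 of 6, a ball 16 mm across, 11.5 g; origin at its centre. It starts on the tray's floor and rolls, but stays put on slopes under 11 to 17 degrees.
- bead1: Dark grey polished stone bead 2 of 6, a ball 16 mm across, 11.5 g; origin at its centre. It starts on the tray's floor and rolls, but stays put on slopes under 11 to 17 degrees.
- bead2: Dark grey polished stone bead 3 of 6, a ball 16 mm across, 11.5 g; origin at its centre. It starts on the tray's floor and rolls, but stays put on slopes under 11 to 17 degrees.
- bead3: Dark grey polished stone bead 4 of 6, a ball 16 mm across, 11.5 g; origin at its centre. It starts on the tray's floor and rolls, but stays put on slopes under 11 to 17 degrees.
- bead4: Dark grey polished stone bead 5 of 6, a ball 16 mm across, 11.5 g; origin at its centre. It starts on the tray's floor and rolls, but stays put on slopes under 11 to 17 degrees.
- bead5: Dark grey polished stone bead 6 of 6, a ball 16 mm across, 11.5 g; origin at its centre. It starts on the tray's floor and rolls, but stays put on slopes under 11 to 17 degrees.
- scoop: Steel bead scoop, 140 g. Pan 75 mm long (x), 56 wide (y), 53 inside, floor 2 thick, open on top and at the straight front edge (+x); sides 18 high at the back half, sloping to nothing near the front; back wall 24. Origin: centre of the pan's underside. Blue handle, 14 wide (y), 13 thick, rises backward from the back wall's top at 33 degrees to 127 mm behind the origin, 88 high.
- scoop_grip (a point): Middle of the scoop's handle, at its centre line: 82 mm behind the scoop's origin and 52 above the pan's underside. Axes as the scoop's.
- scoop_nose (a point): Middle of the scoop's front edge, at the pan's underside: 37.5 mm ahead of the scoop's origin.
- scoop_pan (a point): Point in the middle of the pan, 10 mm above the underside.
- mat: Square cork mat, 140 by 140 mm, 4 thick, fixed; origin under its centre. The scoop starts on it and belongs on it.
- reader: Code reader, fixed. Origin: middle of the pot's place (thin grey ring), at bench level; +x points from there to the head. Black base plate 4 mm thick, 100 wide (y), from x -50 to 165 mm. Grey head on it, 84 wide, x 86 to 163, 102 high, with a red window facing the pot.
- reader_window (a point): Centre of the reader's red window: 86 mm from the reader's origin along its +x, 60 mm above the bench.
- pot: White glazed round pot, 66 mm across outside, 60 across inside, 60 high, floor 5 mm thick, open at the top, 190 g, loose on the reader's plate. Origin under its centre; its x axis points out through the middle of its orange code label.
- pot_label (a point): Middle of the orange code label with black bars on the pot's side, 33 mm from the pot's axis and 36 above its underside; the label is 30 mm wide and its orange top folds over the rim, where it shows from above.
- pot_inside (a point): Middle of the pot's inside, on its axis, 30 mm above its underside.
- clamp: Bystander: wooden ring clamp with a brass band, lying, 133 by 22 mm, 20 high; leave alone.
- tweezers: Bystander: steel tweezers, lying, 147 by 14 mm, 6 high; leave alone.
- stockjar: Bystander: small closed glass jar with black cap and green label, 48 across, 58 high; leave alone.
- graver: Bystander: engraver's tool with a mushroom-shaped wooden handle, lying, 109 long, 30 high at the handle; leave alone.
- pliers: Bystander: pliers with red handles, lying, 155 by 52 mm, 12 high; leave alone.
- brick: Bystander: two stacked pale soldering blocks, fixed, 80 by 72 mm, 50 high.
- ring: Bystander: gold-coloured ring, 23 mm across, lying on the soldering blocks; leave alone.

How it is judged:
By the outcome, as a careful person would: the job done as asked, in the order asked, and still so for the second after the job is handed in, with the robot touching nothing.
It also fails if it takes over 72 s, if anything falls off the work surface, if the arm or the gripper's body presses on something with over 40 N, if the wrist force passes 120 N, or if a joint passes its speed limit or range.

## Robot

A 6-joint arm with a two-finger parallel gripper is mounted at the origin on the work surface. World frame = base frame: x ahead of the robot, y to its left, z up, the work surface at z = 0. Lengths are in m, angles in rad, forces in N, time in s.
With the tool pointing down it reaches from about 0.25 to 0.85 m from the base axis. Payload 12.5 kg.
Tool frame: the origin (TCP) lies on the centre line of the jaws, within the pads' length; the fingertips stand 8 mm ahead of it and the grasp point (between the pads) lies 11 mm behind it (robot.nose_length is the distance from the TCP to the fingertips, in m); z points along the fingers, y is the line along which they close (so a half turn about z gives the same grasp; the last joint's range is limited). The gripper opens to 93 mm and grips with 3 to 60 N. Pads are 15 mm wide; open, the fingers measure 128 mm over their backs; the gripper's body (75 mm by 188 mm) begins 65 mm behind the grasp point.
Start: joints at [-1.349, 0.351, 1.652, -0, 1.139, -0.085], TCP at [0.166, -0.524, 0.227] pointing down, gripper open.
Joint ranges: [-2.75, 2.75], [-0.79, 2.1], [0.01, 2.65], [-1.57, 4.71], [0.07, 3.14], [-2.87, 2.87]. Speed limits (rad/s): [2.22, 2.22, 2.79, 3.14, 3.14, 3.14].

## Interface

Orientations are given as a 3x3 rotation matrix whose columns are the frame's x, y, z axes.
In Python, from bench import robot gives the robot as it stands.
- The arm moves only by the shell command python3 -m handwheel 'ROWS' [OPENING] [FORCE]. ROWS is JSON, a list of rows, each an object with "xyz": the shift along the tool's x, y, z in cm, a list of three; "rot": the turn, a rotation vector about the tool's x, y, z in degrees, a list of three. A call has 1 to 12 rows; each row is the pose to reach, as a shift and turn from the pose commanded when the call began, along the tool's axes at that moment; what a row does not reach only later rows make up. A row lasts 1/10 s, in which the tool goes at most 50 mm and 8.59 degrees, less where a joint would pass 70% of its speed; a pose out of reach is approached as far as the arm can. A call with a gripper value outside its range is refused whole. OPENING is the finger opening in cm, from 0 to 9.3, set as the call begins (- or left out, the last holds). The fingers move at their own pace and stop on an object; FORCE is the grip in N (left out, the last holds). Time passes only in rows, so rows that repeat a pose let the fingers close. It gives the time, the measured TCP pose, the force, the opening and the grip force at its end, in the units of the state.
- robot.read_state(): the state, without advancing time (a new reading comes with each control period).
- robot.snapshot(name): name is "scene" or "top"; returns a dict with "pixels" (400x640x3 uint8, red, green, blue), "range_z" (400x640 float32, m along the optical axis (not along the pixel's ray), 0 where there is no reading), "fx", "fy", "cx", "cy" (pixels), "k1" (the pictures are not rectified: a ray, as slopes to the right and down, at radius r is drawn at 1 + k1 r^2 times it, then the intrinsics apply), "rvec" (rotation vector, rad) and "tvec" (3), from world to camera coordinates, as OpenCV has them. Camera axes: x right, y down, z forward; pixel columns grow to the right and rows downward; lengths in m; the calibration is good to about 2 mm. A picture is of the moment at which its call begins.
- robot.close_job(): hands the job in; it is judged then, once.
The state is a dict: "time": time; "qpos": joint angles; "qvel": joint speeds; "joint_torque": joint torques, N m; "tcp_pos": TCP position; "orientation": TCP orientation; "force": force on the tool from outside, world axes, zero at the start; "moment": the same for the moment, N m; "width": finger opening in m; "gripper_force": force on a finger pad.
Only numpy, scipy, OpenCV 4.12 (cv2) and the standard library are available. Lean on these libraries where they do the work, as an engineer would, in place of code of your own. Each camera call takes 0.05 s, during which the arm holds its last target. There are 200 camera calls.

## Working session

There is one attempt and no reset: what is moved stays moved. The work goes in short steps, Python scripts to look and compute and a shell command to move; the robot and the scene stay as the last step left them, time stands still between calls to the robot, and variables do not carry over. Pictures are saved under pics/ and viewed, at most 10 in all, crops included, and the job is handed in when it is done.

```bash
mkdir -p pics; ls; cat > h.py <<'E'
import numpy as np, cv2
from bench import robot
def snap(n):
    s=robot.snapshot(n); s['R']=cv2.Rodrigues(np.array(s['rvec'],float))[0]; s['t']=np.array(s['tvec'],float).ravel(); return s
def save(s,name,crop=None,scale=1):
    im=s['pixels'][:,:,::-1]
    if crop: im=im[crop[1]:crop[3],crop[0]:crop[2]]
    cv2.imwrite('pics/'+name,cv2.resize(im,None,fx=scale,fy=scale,interpolation=cv2.INTER_CUBIC))
def rays(s,uv):
    p=(np.asarray(uv,float).reshape(-1,2)-[s['cx'],s['cy']])/[s['fx'],s['fy']]
    q=p.copy()
    for _ in range(20): q=p/(1+s['k1']*(q**2).sum(1,keepdims=True))
    return np.c_[q,np.ones(len(q))]
def at_z(s,uv,z):
    d=rays(s,uv)@s['R']; c=-s['R'].T@s['t']
    return c+d*((z-c[2])/d[:,2])[:,None]
def cloud(s):
    v,u=np.mgrid[:400,:640]
    d=rays(s,np.c_[u.ravel(),v.ravel()])*s['range_z'].reshape(-1,1)
    return ((d-s['t'])@s['R']).reshape(400,640,3)
def proj(s,P):
    c=np.asarray(P,float).reshape(-1,3)@s['R'].T+s['t']; q=c[:,:2]/c[:,2:]
    q=q*(1+s['k1']*(q**2).sum(1,keepdims=True)); return q*[s['fx'],s['fy']]+[s['cx'],s['cy']]
E
python3 - <<'E'
from h import *
for n in('top','scene'):
    s=snap(n); save(s,n+'0.png',scale=1.25); print(n,-s['R'].T@s['t'],s['fx'],s['k1'])
E
```

```text
pics
top [ 0.43962237 -0.01237314  1.15803465] 513.0909302376723 -0.033039785138990904
scene [1.00102399 0.23078759 0.74447916] 402.3147178546799 0.03124357448908014
```

View pics/top0.png

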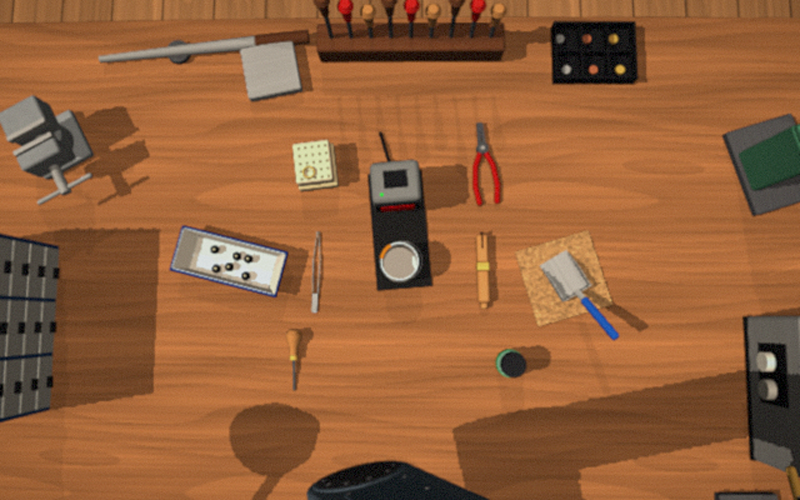

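View pics/scene0.png

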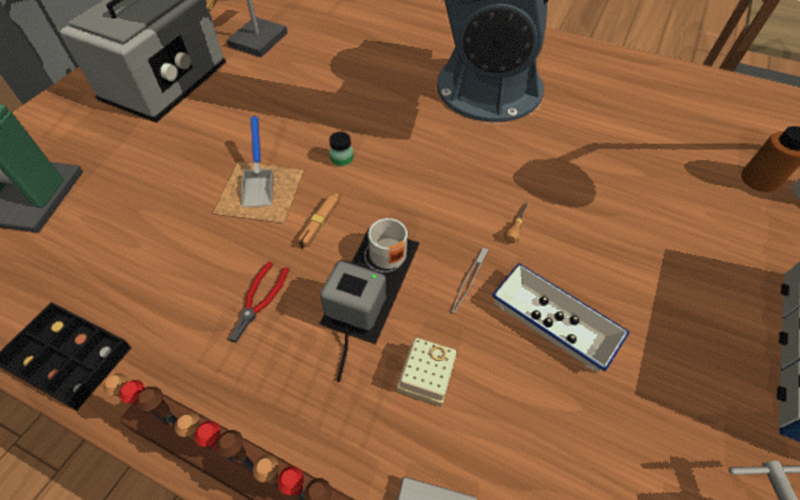

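The top view (×1.25) shows the tray at about (229,261) with six beads, the pot at (400,261) with its label to the upper left, the scoop pan at (565,275) with its handle to (615,335), and the reader head at (395,182). The scene view agrees, with the label facing right towards the camera.

```bash
python3 - <<'E'
from h import *
S={n:snap(n) for n in('top','scene')}
def mask(s,lo,hi,box):
    m=cv2.inRange(cv2.cvtColor(s['pixels'],cv2.COLOR_RGB2HSV),np.array(lo),np.array(hi)); b=np.zeros_like(m); x0,y0,x1,y1=[int(k/1.25) for k in box]; b[y0:y1,x0:x1]=1; return (m*b)>0
def ax(d): return np.degrees(np.arctan2(d[1],d[0]))
boxes={'top':dict(tray=(160,215,300,310),scoop=(510,220,630,345),pot=(372,235,430,290),reader=(360,150,440,300)),
'scene':dict(tray=(480,250,640,380),scoop=(200,100,310,225),pot=(355,210,415,275),reader=(310,200,430,345))}
for n,s in S.items():
    C=cloud(s); print('==',n); B=boxes[n]
    m=mask(s,(100,80,20),(130,255,160),B['tray']); v,u=np.nonzero(m); P=at_z(s,np.c_[u,v],.036)
    r=cv2.minAreaRect(P[:,:2].astype(np.float32)*1000); print('tray rim',len(u),r, 'depth z',np.median(C[m][:,2]))
    m=mask(s,(0,0,0),(180,255,75),B['tray'])& (C[:,:,2]<.03)
    k,l,st,ce=cv2.connectedComponentsWithStats(m.astype(np.uint8))
    for i in range(1,k):
        if st[i,4]>5: print(' bead',st[i,4],ce[i].round(1),at_z(s,ce[i],.012)[0].round(4))
    m=mask(s,(100,130,40),(130,255,255),B['scoop']); P=C[m]; P=P[P[:,2]>.01]; 
    c=np.median(P,0); d=np.linalg.svd(P-c)[2][0]; d*=np.sign(d[2]); print('handle',len(P),c,d,'yaw of scoop x',ax(-d),'elev',np.degrees(np.arcsin(d[2])),'top',P[P[:,2]>P[:,2].max()-.006].mean(0))
    b=np.zeros(m.shape,bool); x0,y0,x1,y1=[int(k/1.25) for k in B['scoop']]; b[y0:y1,x0:x1]=1
    hsv=cv2.cvtColor(s['pixels'],cv2.COLOR_RGB2HSV); pm=b&(hsv[:,:,1]<60)&(hsv[:,:,2]>80); P=C[pm]; P=P[(P[:,2]>.002)&(P[:,2]<.035)]
    print('pan',len(P),cv2.minAreaRect(P[:,:2].astype(np.float32)*1000),P.mean(0))
    m=mask(s,(5,170,120),(18,255,255),B['pot']); P=C[m]; print('label',len(P),P.mean(0),'z',np.percentile(P[:,2],[5,50,95]),'hi',P[P[:,2]>.06].mean(0))
    b[:]=0; x0,y0,x1,y1=[int(k/1.25) for k in B['pot']]; b[y0:y1,x0:x1]=1; P=C[b]; P=P[(P[:,2]>.059)&(P[:,2]<.07)]
    x,y=P[:,0],P[:,1]; A=np.linalg.lstsq(np.c_[2*x,2*y,np.ones(len(x))],x*x+y*y,rcond=None)[0]; print('pot rim',len(x),A[:2],np.sqrt(A[2]+A[0]**2+A[1]**2),'minmax',P.min(0),P.max(0))
    b[:]=0; x0,y0,x1,y1=[int(k/1.25) for k in B['reader']]; b[y0:y1,x0:x1]=1; P=C[b&(hsv[:,:,2]<60)]; P=P[(P[:,2]<.012)&(P[:,2]>-.004)]; print('plate',len(P),cv2.minAreaRect(P[:,:2].astype(np.float32)*1000))
    P=C[b]; P=P[P[:,2]>.095]; print('head top',len(P),cv2.minAreaRect(P[:,:2].astype(np.float32)*1000))
    m=mask(s,(0,150,80),(8,255,255),B['reader'])|mask(s,(172,150,80),(180,255,255),B['reader']); print('red',m.sum(),C[m].mean(0) if m.any() else 0)
for n,c,z in(('top',None,3),):
    save(S[n],'reader1.png',(285,120,485,285),4)
E
```

```text
== top
tray rim 184 ((540.6181640625, 298.943115234375), (195.73150634765625, 82.47005462646484), 76.00365447998047) depth z 0.03566892038735707
 bead 14 [172.4 199.3] [0.5634 0.3301 0.012 ]
 bead 14 [189.9 204.8] [0.5509 0.2898 0.012 ]
 bead 17 [198.9 207.4] [0.5451 0.269  0.012 ]
 bead 15 [183.7 213.1] [0.5321 0.3032 0.012 ]
 bead 17 [173.5 214.8] [0.5281 0.3265 0.012 ]
 bead 19 [196.7 220.9] [0.5145 0.273  0.012 ]
handle 223 [ 0.4422456  -0.34089213  0.0681816 ] [-0.72693901 -0.43391617  0.53223719] yaw of scoop x 30.833341677901448 elev 32.15673789801713 top [ 0.4146999  -0.35694111  0.08763098]
pan 864 ((509.44415283203125, -301.9779968261719), (92.39059448242188, 55.76996612548828), 29.45560073852539) [ 0.51664855 -0.29926148  0.00911944]
label 87 [0.54082316 0.02128032 0.02576251] z [-0.00167915  0.00327925  0.06722393] hi [0.55601063 0.02151901 0.06446459]
pot rim 146 [ 0.53841479 -0.00330091] 0.03127692544371697 minmax [ 0.50697563 -0.03477205  0.05915662] [0.56993641 0.02944304 0.06908948]
plate 1841 ((622.1898193359375, -1.0429229736328125), (253.11387634277344, 96.9437255
[... 851 characters left out ...]
0102399 0.23078759 0.74447916]
pan 672 ((506.62628173828125, -301.07440185546875), (100.34898376464844, 59.05085372924805), 33.730281829833984) [ 0.51149663 -0.29960163  0.00857414]
label 64 [0.55639109 0.02543622 0.0512792 ] z [0.02717162 0.05301686 0.06498454] hi [0.553439   0.02472364 0.06381808]
pot rim 181 [0.53741651 0.00082602] 0.031095969917052227 minmax [ 0.50455162 -0.03107085  0.05900882] [0.57092855 0.03407235 0.06616088]
plate 1137 ((611.228515625, 0.8719940185546875), (234.0190887451172, 100.16987609863281), 5.22035551071167)
head top 1337 ((826.6893310546875, 88.63823699951172), (440.0760192871094, 93.4291763305664), 27.207117080688477)
red 3 [0.56183613 0.02228139 0.03182425]
```

View pics/reader1.png

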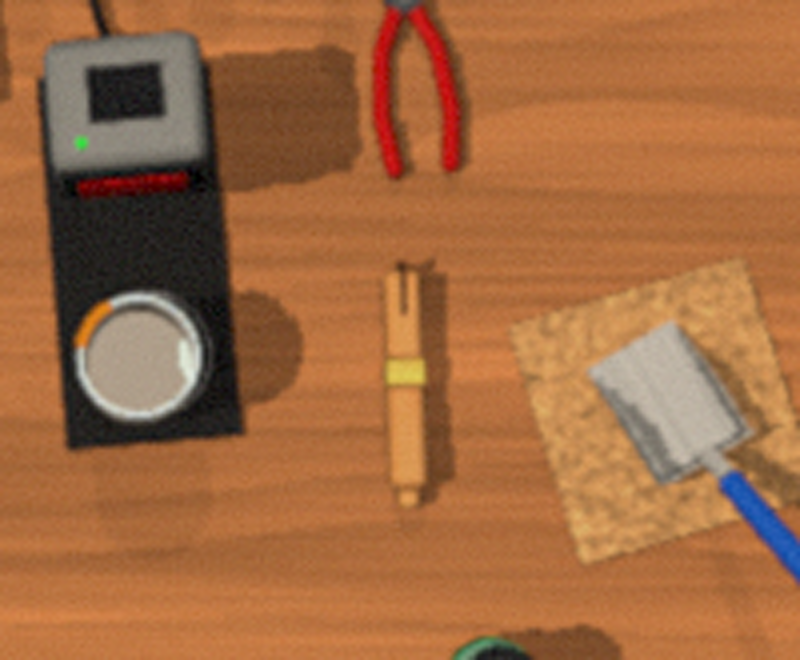

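The crop shows the orange label arc at upper left of the pot rim (95,325), the red window at (130,185), and the handle running from (725,475) to lower right. The two cameras agree within about 4 mm, so I'll use their averages.

```bash
cat >> h.py <<'E'
from scipy.spatial.transform import Rotation as Ro
def yawR(deg,pitch=0):
    "tool x at heading deg, z down, then scoop pitched nose-down by pitch"
    a,p=np.radians(deg),np.radians(pitch); f=np.array([np.cos(a),np.sin(a),0]); z=np.array([0,0,-1.])
    R=np.c_[f,np.cross(z,f),z]
    return Ro.from_rotvec(np.cross([0,0,1],f)*p).as_matrix()@R
def goto(pos,R,cur=None):
    s=robot.read_state(); p,O=(np.array(s['tcp_pos']),np.array(s['orientation'])) if cur is None else cur
    d=O.T@(np.array(pos)-p)*100; r=np.degrees(Ro.from_matrix(O.T@R).as_rotvec())
    print('xyz',d.round(2),'rot',r.round(1)); return d,r
E
python3 - <<'E'
from h import *
s=robot.read_state(); print(np.array(s['orientation']).round(3), s['width'])
# grasp point 11mm behind tcp => tcp z = .056-.011
goto([.447,-.3375,.14],yawR(31)); goto([.447,-.3375,.045],yawR(31)); 
E
```

```text
[[ 0.953  0.302 -0.   ]
 [ 0.302 -0.953  0.001]
 [ 0.    -0.001 -1.   ]] 0.09312932659507545
xyz [32.42 -9.3   8.64] rot [ -0.   -0.  -13.4]
xyz [32.42 -9.29 18.14] rot [ -0.   -0.  -13.4]
```

```bash
python3 -m handwheel '[{"xyz":[5,-1.5,0],"rot":[0,0,-4]},{"xyz":[10,-3,0],"rot":[0,0,-8]},{"xyz":[15,-4.5,1],"rot":[0,0,-13.4]},{"xyz":[19.5,-6,3],"rot":[0,0,-13.4]},{"xyz":[24,-7.5,5],"rot":[0,0,-13.4]},{"xyz":[28.5,-8.5,7],"rot":[0,0,-13.4]},{"xyz":[32.42,-9.3,8.6],"rot":[0,0,-13.4]},{"xyz":[32.42,-9.3,8.6],"rot":[0,0,-13.4]},{"xyz":[32.42,-9.3,8.6],"rot":[0,0,-13.4]},{"xyz":[32.42,-9.3,8.6],"rot":[0,0,-13.4]},{"xyz":[32.42,-9.3,8.6],"rot":[0,0,-13.4]}]' 5 40
python3 - <<'E'
from h import *
print(robot.read_state()['qpos']);goto([.447,-.3375,.045],yawR(31))
E
```

```text
time: 1.3
tcp_pos: [0.4463, -0.3387, 0.1413]
orientation: [[0.858, 0.513, 0.001], [0.513, -0.858, -0.001], [0.0, 0.001, -1.0]]
force: [0.2, -0.1, 0.3]
width: 0.0498
gripper_force: 0.0
[-7.32216265e-01  4.70586071e-01  1.70430167e+00 -1.33848423e-04
  9.65797456e-01  2.99563072e-01]
xyz [ 0.12 -0.08  9.63] rot [ 0.1 -0.  -0.1]
```

```bash
python3 -m handwheel '[{"xyz":[0.1,0,3]},{"xyz":[0.1,0,6]},{"xyz":[0.1,0,8]},{"xyz":[0.1,0,9.6]},{"xyz":[0.1,0,9.6]},{"xyz":[0.1,0,9.6]},{"xyz":[0.1,0,9.6]}]' ; python3 -m handwheel '[{"xyz":[0,0,0]},{"xyz":[0,0,0]},{"xyz":[0,0,0]},{"xyz":[0,0,0]},{"xyz":[0,0,0]},{"xyz":[0,0,0]}]' 0.5 60
```

```text
$[0]: bad value
$[0]: bad value
```

Rows need both fields.

```bash
python3 -m handwheel '[{"xyz":[0.1,0,3],"rot":[0,0,0]},{"xyz":[0.1,0,6],"rot":[0,0,0]},{"xyz":[0.1,0,8],"rot":[0,0,0]},{"xyz":[0.1,0,9.6],"rot":[0,0,0]},{"xyz":[0.1,0,9.6],"rot":[0,0,0]},{"xyz":[0.1,0,9.6],"rot":[0,0,0]},{"xyz":[0.1,0,9.6],"rot":[0,0,0]}]' ; python3 -m handwheel '[{"xyz":[0,0,0],"rot":[0,0,0]},{"xyz":[0,0,0],"rot":[0,0,0]},{"xyz":[0,0,0],"rot":[0,0,0]},{"xyz":[0,0,0],"rot":[0,0,0]},{"xyz":[0,0,0],"rot":[0,0,0]},{"xyz":[0,0,0],"rot":[0,0,0]},{"xyz":[0,0,0],"rot":[0,0,0]},{"xyz":[0,0,0],"rot":[0,0,0]}]' 0.5 60
```

```text
time: 2.0
tcp_pos: [0.4482, -0.338, 0.0459]
orientation: [[0.858, 0.514, 0.001], [0.514, -0.858, -0.001], [0.001, 0.002, -1.0]]
force: [0.4, 0.6, 0.4]
width: 0.0501
gripper_force: 0.0
time: 2.8
tcp_pos: [0.4479, -0.3372, 0.0446]
orientation: [[0.857, 0.515, -0.0], [0.515, -0.857, 0.0], [-0.0, -0.0, -1.0]]
force: [0.1, 0.7, 0.0]
width: 0.0134
gripper_force: 60.0
```

```bash
python3 -m handwheel '[{"xyz":[0,0,-2],"rot":[0,0,0]},{"xyz":[0,0,-5],"rot":[0,0,0]},{"xyz":[0,0,-9],"rot":[0,0,0]},{"xyz":[0,0,-13],"rot":[0,0,0]},{"xyz":[0,0,-15],"rot":[0,0,0]},{"xyz":[0,0,-15],"rot":[0,0,0]}]'
python3 - <<'E'
from h import *
goto([.511,.185,.195],yawR(76))
s=robot.read_state(); p=np.array(s['tcp_pos']); 
E
```

```text
time: 3.4
tcp_pos: [0.4489, -0.338, 0.1973]
orientation: [[0.857, 0.515, 0.004], [0.515, -0.857, -0.003], [0.001, 0.005, -1.0]]
force: [0.0, -0.3, -1.9]
width: 0.0138
gripper_force: 60.0
xyz [ 32.25 -41.64   0.08] rot [  0.3   0.  -45. ]
```

```bash
python3 -m handwheel '[{"xyz":[2,-2.5,0],"rot":[0,0,-4]},{"xyz":[5,-6.5,0],"rot":[0,0,-8]},{"xyz":[8,-10.3,0],"rot":[0,0,-12]},{"xyz":[11,-14.2,0],"rot":[0,0,-16]},{"xyz":[14,-18,0],"rot":[0,0,-20]},{"xyz":[17,-22,0],"rot":[0,0,-25]},{"xyz":[20,-26,0],"rot":[0,0,-30]},{"xyz":[23,-29.8,0],"rot":[0,0,-34]},{"xyz":[26,-33.7,0],"rot":[0,0,-38]},{"xyz":[29,-37.5,0],"rot":[0,0,-42]},{"xyz":[31,-40,0],"rot":[0,0,-45]},{"xyz":[32.25,-41.6,0],"rot":[0,0,-45]}]'
python3 -m handwheel '[{"xyz":[0,0,1],"rot":[0,0,0]},{"xyz":[0,0,3],"rot":[0,0,0]},{"xyz":[0,0,5],"rot":[0,0,0]},{"xyz":[0,0,5],"rot":[0,0,0]},{"xyz":[0,0,5],"rot":[0,0,0]},{"xyz":[0,0,5],"rot":[0,0,0]}]'
python3 - <<'E'
from h import *
T=snap('top');S=snap('scene')
save(T,'t2.png',(110,140,310,280),4); save(S,'s2.png',(320,120,540,300),3.6)
st=robot.read_state(); print(np.array(st['tcp_pos']),np.degrees(st['qpos']).round(0))
O=np.array(st['orientation']); p=np.array(st['tcp_pos'])
# predicted corner points of pan (front L,R, underside)
pts=p+np.array([[.1195,.028,.0406],[.1195,-.028,.0406],[.082-.0375,.028,.0406],[.082-.0375,-.028,.0406]])@O.T
for n,s,o in(('T',T,(110,140,4)),('S',S,(320,120,3.6))): print(n,((proj(s,pts)-o[:2]+.5)*o[2]).round(0).tolist())
E
```

```text
time: 4.6
tcp_pos: [0.5095, 0.1877, 0.1928]
orientation: [[0.239, 0.971, -0.002], [0.971, -0.239, -0.0], [-0.001, -0.002, -1.0]]
force: [0.3, 0.0, -0.9]
width: 0.0137
gripper_force: 60.0
time: 5.2
tcp_pos: [0.5107, 0.1851, 0.1452]
orientation: [[0.243, 0.97, 0.001], [0.97, -0.243, 0.0], [0.0, 0.001, -1.0]]
force: [-0.8, -0.9, -1.1]
width: 0.0134
gripper_force: 60.0
[0.51072733 0.18528936 0.14537404] [ 15.  25. 100.  -0.  55.  29.]
T [[268.0, 213.0], [238.0, 317.0], [405.0, 248.0], [376.0, 353.0]]
S [[464.0, 441.0], [517.0, 369.0], [335.0, 359.0], [390.0, 293.0]]
```

View pics/t2.png

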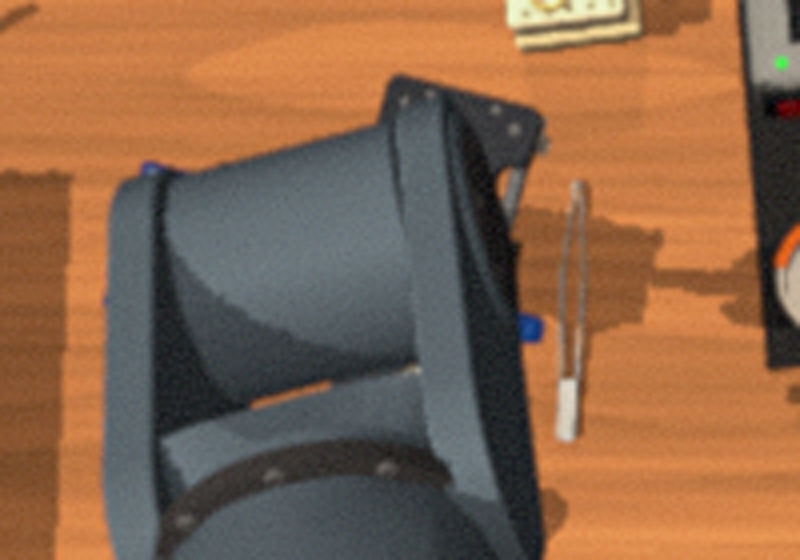

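View pics/s2.png

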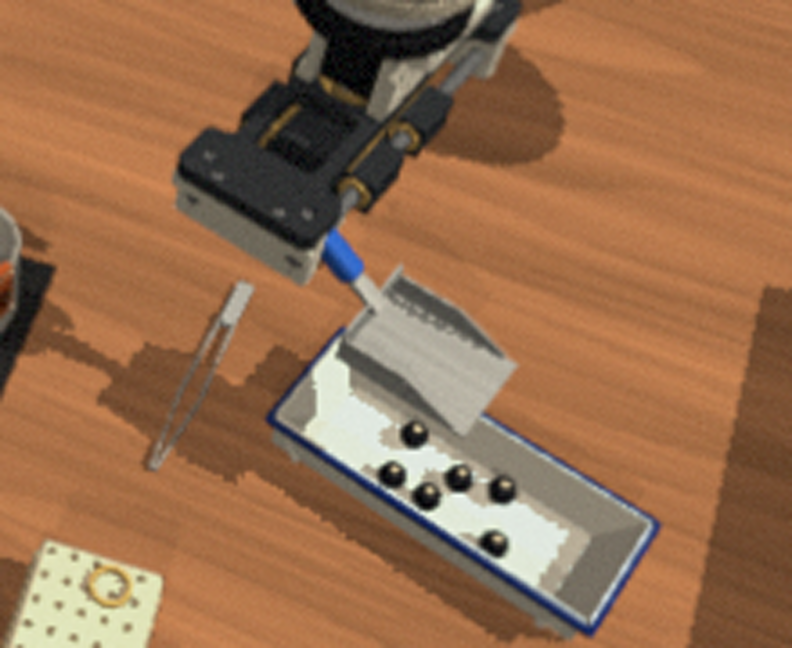

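The scene crop shows the pan over the tray with front corners at (466,434) and (517,367). My prediction was (464,441) and (517,369), so the in-hand estimate holds. The arm blocks the top view. I'll use the scene-camera frame for the tray.

```bash
cat >> h.py <<'E'
NOSE=np.array([.1195,0,.0406]); C=np.array([.5398,.3030,0]); HD=76.1
def tray(n,th,h,cur=None):
    R=yawR(HD,th); u=yawR(HD)[:,0]
    print((n,th,h),end=' '); return goto(C+u*n/1000+[0,0,h/1000]-R@NOSE,R,cur)
E
python3 - <<'E'
from h import *
for a in[(-48,0,90),(-48,42,70),(-48,42,40),(-48,42,6.5)]: tray(*a)
E
```

```text
(-48, 0, 90) xyz [-4.63  0.    1.47] rot [ 0.1 -0.  -0.1]
(-48, 42, 70) xyz [ 1.16 -0.   -3.48] rot [  0.  -42.   -0.2]
(-48, 42, 40) xyz [ 1.16 -0.01 -0.48] rot [  0.  -42.   -0.2]
(-48, 42, 6.5) xyz [ 1.16 -0.01  2.87] rot [  0.  -42.   -0.2]
```

```bash
python3 -m handwheel '[{"xyz":[-1,0,-0.8],"rot":[0,-5,0]},{"xyz":[-1.5,0,-1.6],"rot":[0,-12,0]},{"xyz":[-1,0,-2.4],"rot":[0,-20,0]},{"xyz":[-0.5,0,-3],"rot":[0,-28,0]},{"xyz":[0.5,0,-3.5],"rot":[0,-36,0]},{"xyz":[1.15,0,-3.5],"rot":[0,-42,-0.2]},{"xyz":[1.15,0,-3],"rot":[0,-42,-0.2]},{"xyz":[1.15,0,-2],"rot":[0,-42,-0.2]},{"xyz":[1.15,0,-0.5],"rot":[0,-42,-0.2]},{"xyz":[1.15,0,-0.5],"rot":[0,-42,-0.2]},{"xyz":[1.15,0,-0.5],"rot":[0,-42,-0.2]},{"xyz":[1.15,0,-0.5],"rot":[0,-42,-0.2]}]'
python3 - <<'E'
from h import *
S=snap('scene')
save(S,'s3.png',(320,120,540,300),3.6)
st=robot.read_state();O=np.array(st['orientation']); p=np.array(st['tcp_pos']); print(p,O.round(3),np.degrees(st['qpos']).round(0))
pts=p+np.array([[.1195,.028,.0406],[.1195,-.028,.0406]])@O.T
print(((proj(S,pts)-[320,120]+.5)*3.6).round(0).tolist(), pts)
for a in[(-48,42,7)]: tray(*a)
E
```

```text
time: 6.5
tcp_pos: [0.5134, 0.1963, 0.1502]
orientation: [[0.178, 0.971, -0.161], [0.722, -0.24, -0.649], [-0.668, -0.001, -0.744]]
force: [-0.4, -0.5, -0.8]
width: 0.0136
gripper_force: 60.0
[0.51338518 0.19642609 0.15023228] [[ 0.178  0.971 -0.161]
 [ 0.722 -0.24  -0.649]
 [-0.668 -0.    -0.744]] [ 30.  41.  82. -29.  89.  53.]
[[356.0, 451.0], [408.0, 384.0]] [[0.55532072 0.24967933 0.04014998]
 [0.50095332 0.26310259 0.04017638]]
(-48, 42, 7) xyz [2.22 0.01 2.45] rot [ 0.  -0.1  0. ]
```

View pics/s3.png

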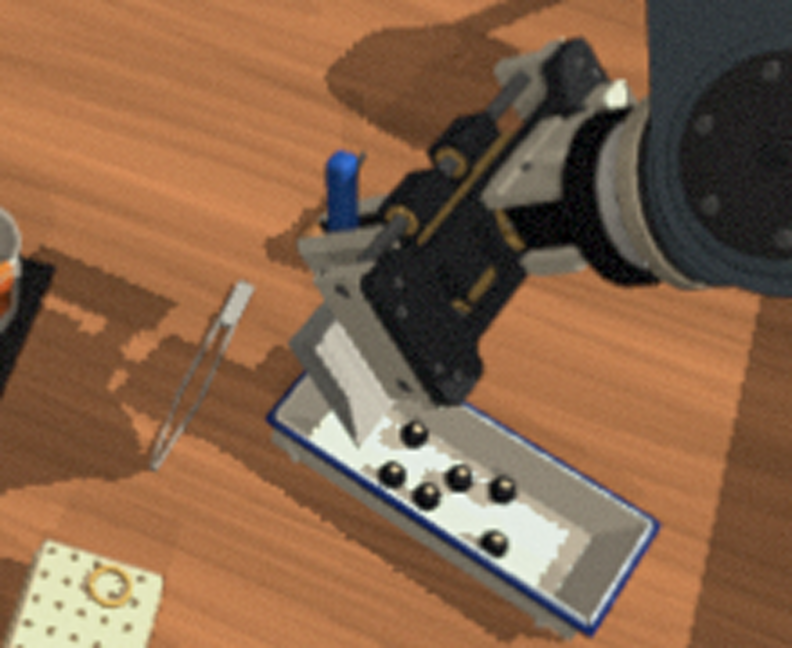

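The crop shows the tilted pan with its left front corner at (360,447), about 1 camera pixel from my prediction. The six beads are untouched. Next I lower the nose onto the tray floor.

```bash
python3 -m handwheel '[{"xyz":[0.6,0,0.7],"rot":[0,0,0]},{"xyz":[1.2,0,1.3],"rot":[0,0,0]},{"xyz":[1.7,0,1.9],"rot":[0,0,0]},{"xyz":[2.2,0,2.4],"rot":[0,0,0]},{"xyz":[2.2,0,2.4],"rot":[0,0,0]},{"xyz":[2.2,0,2.4],"rot":[0,0,0]},{"xyz":[2.2,0,2.4],"rot":[0,0,0]}]'
python3 - <<'E'
from h import *
for a in[(-48,42,7),(-40,38,5.5),(-30,33,5),(-20,28,5),(-10,23,5),(-3,16,5),(3,9,5),(9,4,5)]: tray(*a)
E
```

```text
time: 7.25
tcp_pos: [0.5133, 0.197, 0.1173]
orientation: [[0.177, 0.971, -0.161], [0.722, -0.239, -0.649], [-0.669, -0.001, -0.743]]
force: [0.8, 0.0, -1.0]
width: 0.0138
gripper_force: 60.0
(-48, 42, 7) xyz [-0.01  0.03  0.04] rot [ 0.  -0.   0.1]
(-40, 38, 5.5) xyz [0.43 0.03 0.46] rot [0.  4.  0.1]
(-30, 33, 5) xyz [0.97 0.03 0.9 ] rot [-0.   9.   0.1]
(-20, 28, 5) xyz [1.57 0.03 1.33] rot [-0.  14.   0.1]
(-10, 23, 5) xyz [2.27 0.03 1.76] rot [-0.  19.   0.1]
(-3, 16, 5) xyz [2.89 0.03 2.83] rot [-0.  26.   0.1]
(3, 9, 5) xyz [3.63 0.03 3.94] rot [-0.  33.   0.1]
(9, 4, 5) xyz [4.39 0.03 4.59] rot [-0.  38.   0.1]
```

```bash
python3 -m handwheel '[{"xyz":[0.2,0.03,0.25],"rot":[0,2,0.1]},{"xyz":[0.43,0.03,0.46],"rot":[0,4,0.1]},{"xyz":[0.7,0.03,0.68],"rot":[0,6.5,0.1]},{"xyz":[0.97,0.03,0.9],"rot":[0,9,0.1]},{"xyz":[1.27,0.03,1.12],"rot":[0,11.5,0.1]},{"xyz":[1.57,0.03,1.33],"rot":[0,14,0.1]},{"xyz":[1.92,0.03,1.54],"rot":[0,16.5,0.1]},{"xyz":[2.27,0.03,1.76],"rot":[0,19,0.1]},{"xyz":[2.89,0.03,2.83],"rot":[0,26,0.1]},{"xyz":[3.63,0.03,3.94],"rot":[0,33,0.1]},{"xyz":[4.39,0.03,4.59],"rot":[0,38,0.1]},{"xyz":[4.39,0.03,4.59],"rot":[0,38,0.1]}]'
python3 - <<'E'
from h import *
S=snap('scene'); save(S,'s4.png',(320,120,540,300),3.6)
for a in[(9,4,5),(25,4,5),(70,4,5)]: tray(*a)
E
```

```text
time: 8.45
tcp_pos: [0.5132, 0.1972, 0.0533]
orientation: [[0.242, 0.97, -0.019], [0.968, -0.243, -0.067], [-0.07, -0.002, -0.998]]
force: [-0.1, -0.6, -2.2]
width: 0.0133
gripper_force: 60.0
(9, 4, 5) xyz [0.1  0.   0.01] rot [-0.1  0.1 -0.1]
(25, 4, 5) xyz [ 1.7  -0.   -0.11] rot [-0.1  0.1 -0.1]
(70, 4, 5) xyz [ 6.18 -0.01 -0.43] rot [-0.1  0.1 -0.1]
```

View pics/s4.png

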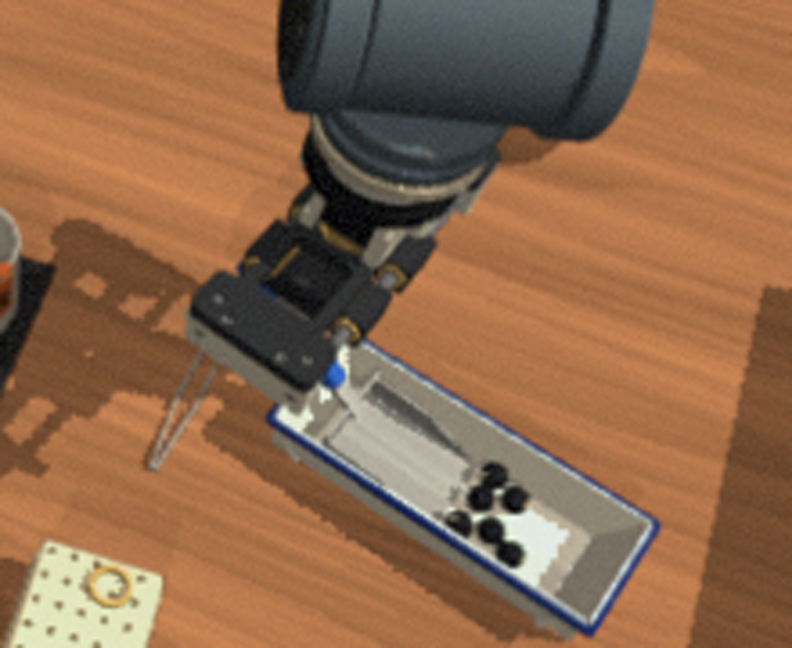

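The pan lies flat in the tray with its front edge near (465,480), and all six beads are bunched just ahead of it. I push on to the far end.

```bash
python3 -m handwheel '[{"xyz":[0.5,0,0],"rot":[0,0,0]},{"xyz":[1,0,-0.03],"rot":[0,0,0]},{"xyz":[1.5,0,-0.06],"rot":[0,0,0]},{"xyz":[2,0,-0.1],"rot":[0,0,0]},{"xyz":[2.5,0,-0.13],"rot":[0,0,0]},{"xyz":[3,0,-0.17],"rot":[0,0,0]},{"xyz":[3.5,0,-0.2],"rot":[0,0,0]},{"xyz":[4,0,-0.24],"rot":[0,0,0]},{"xyz":[4,0,-0.24],"rot":[0,0,0]}]'
python3 -m handwheel '[{"xyz":[0.4,0,-0.03],"rot":[0,0,0]},{"xyz":[0.8,0,-0.05],"rot":[0,0,0]},{"xyz":[1.2,0,-0.08],"rot":[0,0,0]},{"xyz":[1.6,0,-0.11],"rot":[0,0,0]},{"xyz":[2,0,-0.14],"rot":[0,0,0]},{"xyz":[2.2,0,-0.15],"rot":[0,0,0]},{"xyz":[2.2,0,-0.15],"rot":[0,0,0]}]'
python3 - <<'E'
from h import *
S=snap('scene'); save(S,'s5.png',(320,120,540,300),3.6)
for a in[(70,4,5),(73,4,5)]: tray(*a)
E
```

```text
time: 9.4
tcp_pos: [0.5237, 0.2382, 0.0532]
orientation: [[0.24, 0.971, -0.017], [0.968, -0.24, -0.067], [-0.069, -0.0, -0.998]]
force: [-0.1, 0.0, -0.8]
width: 0.0134
gripper_force: 60.0
time: 10.1
tcp_pos: [0.5288, 0.2593, 0.0531]
orientation: [[0.24, 0.971, -0.017], [0.968, -0.24, -0.067], [-0.07, -0.0, -0.998]]
force: [-0.3, -0.5, -1.1]
width: 0.0137
gripper_force: 60.0
(70, 4, 5) xyz [-0.12  0.02 -0.06] rot [-0. -0. -0.]
(73, 4, 5) xyz [ 0.18  0.02 -0.09] rot [-0. -0. -0.]
```

View pics/s5.png

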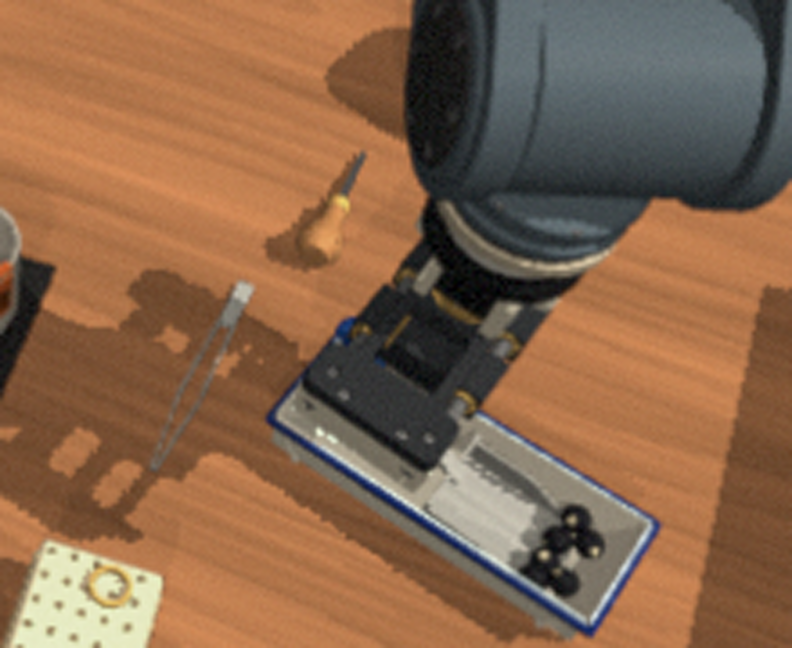

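The beads are stacked against the far slope at (575,520)–(560,580), with the pan lip under the first row. I tilt back along the slope.

```bash
python3 - <<'E'
from h import *
for a in[(74,0,5),(76.5,-5,11.5),(80,-10,18),(84,-15,24.5),(87,-20,31.5),(86,-22,50),(84,-22,100)]: tray(*a)
E
```

```text
(74, 0, 5) xyz [0.02 0.02 0.75] rot [-0.  4. -0.]
(76.5, -5, 11.5) xyz [-0.01  0.02  1.16] rot [-0.  9. -0.]
(80, -10, 18) xyz [0.16 0.02 1.58] rot [-0. 14. -0.]
(84, -15, 24.5) xyz [0.47 0.02 2.  ] rot [-0. 19. -0.]
(87, -20, 31.5) xyz [0.77 0.02 2.38] rot [-0. 24. -0.]
(86, -22, 50) xyz [0.59 0.02 0.98] rot [-0. 26. -0.]
(84, -22, 100) xyz [ 0.04  0.01 -3.99] rot [-0. 26. -0.]
```

```bash
python3 -m handwheel '[{"xyz":[0,0,0.4],"rot":[0,2,0]},{"xyz":[0.02,0,0.75],"rot":[0,4,0]},{"xyz":[0,0,0.95],"rot":[0,6.5,0]},{"xyz":[0,0,1.16],"rot":[0,9,0]},{"xyz":[0.08,0,1.37],"rot":[0,11.5,0]},{"xyz":[0.16,0,1.58],"rot":[0,14,0]},{"xyz":[0.3,0,1.8],"rot":[0,16.5,0]},{"xyz":[0.47,0,2],"rot":[0,19,0]},{"xyz":[0.6,0,2.2],"rot":[0,21.5,0]},{"xyz":[0.77,0,2.38],"rot":[0,24,0]},{"xyz":[0.77,0,2.38],"rot":[0,24,0]},{"xyz":[0.7,0,1.9],"rot":[0,25,0]}]'
python3 - <<'E'
from h import *
S=snap('scene'); save(S,'s6.png',(320,120,540,300),3.6)
for a in[(86,-22,50),(84,-22,100)]: tray(*a)
E
```

```text
time: 11.35
tcp_pos: [0.5299, 0.2643, 0.0334]
orientation: [[0.225, 0.971, 0.085], [0.907, -0.241, 0.347], [0.357, -0.001, -0.934]]
force: [-0.5, -0.5, -1.5]
width: 0.0134
gripper_force: 60.0
(86, -22, 50) xyz [ 0.29 -0.   -0.81] rot [-0.  1. -0.]
(84, -22, 100) xyz [ 1.9  -0.   -5.55] rot [-0.  1. -0.]
```

View pics/s6.png

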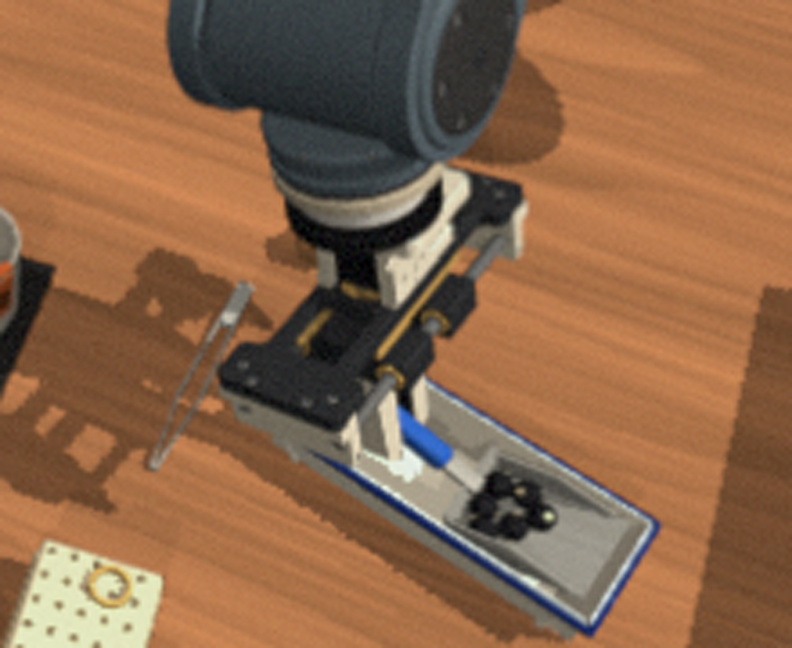

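All six beads are gathered at the back of the pan, around (510,505). I lift straight up and work out the poses over the pot.

```bash
python3 -m handwheel '[{"xyz":[0.3,0,-0.8],"rot":[0,0,0]},{"xyz":[0.8,0,-2],"rot":[0,0,0]},{"xyz":[1.35,0,-3.5],"rot":[0,0,0]},{"xyz":[2.1,0,-5.5],"rot":[0,0,0]},{"xyz":[2.85,0,-7.5],"rot":[0,0,0]},{"xyz":[3.6,0,-9.5],"rot":[0,0,0]},{"xyz":[4,0,-10.5],"rot":[0,0,0]},{"xyz":[4.2,0,-11],"rot":[0,0,0]},{"xyz":[4.2,0,-11],"rot":[0,0,0]},{"xyz":[4.2,0,-11],"rot":[0,0,0]}]'
cat >> h.py <<'E'
P=np.array([.5374,.0008,0])
def pot(n,th,h,cur=None):
    R=yawR(HD,th); u=yawR(HD)[:,0]
    print((n,th,h),end=' '); return goto(P+u*n/1000+[0,0,h/1000]-R@NOSE,R,cur)
E
python3 - <<'E'
from h import *
pot(-14,-21,150);pot(-14,-21,84)
E
```

```text
time: 12.4
tcp_pos: [0.5297, 0.2642, 0.1508]
orientation: [[0.225, 0.971, 0.085], [0.906, -0.241, 0.348], [0.358, -0.001, -0.934]]
force: [0.1, 0.4, -2.2]
width: 0.0132
gripper_force: 60.0
(-14, -21, 150) xyz [-36.98   7.09 -13.57] rot [-0.1  0.  -0.1]
(-14, -21, 84) xyz [-39.34   7.1   -7.41] rot [-0.1  0.  -0.1]
```

```bash
python3 -m handwheel '[{"xyz":[-0.4,0.08,-0.15],"rot":[0,0,0]},{"xyz":[-1.2,0.23,-0.44],"rot":[0,0,0]},{"xyz":[-2.4,0.46,-0.88],"rot":[0,0,0]},{"xyz":[-4,0.77,-1.47],"rot":[0,0,0]},{"xyz":[-5.8,1.11,-2.13],"rot":[0,0,0]},{"xyz":[-7.8,1.5,-2.86],"rot":[0,0,0]},{"xyz":[-9.8,1.88,-3.6],"rot":[0,0,0]},{"xyz":[-11.8,2.26,-4.33],"rot":[0,0,0]},{"xyz":[-13.8,2.65,-5.06],"rot":[0,0,0]},{"xyz":[-15.8,3.03,-5.8],"rot":[0,0,0]},{"xyz":[-17.8,3.41,-6.53],"rot":[0,0,0]},{"xyz":[-19.8,3.8,-7.27],"rot":[0,0,0]}]'
python3 -m handwheel '[{"xyz":[-2,0.38,-0.73],"rot":[0,0,0]},{"xyz":[-4,0.77,-1.47],"rot":[0,0,0]},{"xyz":[-6,1.15,-2.2],"rot":[0,0,0]},{"xyz":[-8,1.53,-2.94],"rot":[0,0,0]},{"xyz":[-10,1.92,-3.67],"rot":[0,0,0]},{"xyz":[-12,2.3,-4.4],"rot":[0,0,0]},{"xyz":[-13.8,2.65,-5.06],"rot":[0,0,0]},{"xyz":[-15.2,2.92,-5.58],"rot":[0,0,0]},{"xyz":[-16.2,3.11,-5.95],"rot":[0,0,0]},{"xyz":[-16.9,3.24,-6.2],"rot":[0,0,0]},{"xyz":[-17.2,3.3,-6.3],"rot":[0,0,0]},{"xyz":[-17.2,3.3,-6.3],"rot":[0,0,0]}]'
python3 - <<'E'
from h import *
print(robot.read_state()['tcp_pos'],np.degrees(robot.read_state()['qpos']).round(0))
pot(-14,-21,150);pot(-14,-21,84)
S=snap('scene'); 
hi=cloud(S)[200:240,280:340]; 
save(S,'s7.png',(220,90,420,240),4)
E
```

```text
time: 13.6
tcp_pos: [0.5158, 0.0486, 0.1482]
orientation: [[0.225, 0.97, 0.086], [0.906, -0.241, 0.348], [0.358, -0.001, -0.934]]
force: [1.1, -1.2, -2.1]
width: 0.0138
gripper_force: 60.0
time: 14.8
tcp_pos: [0.5042, -0.1353, 0.1454]
orientation: [[0.225, 0.971, 0.086], [0.906, -0.241, 0.348], [0.358, -0.001, -0.934]]
force: [0.5, -0.1, -2.5]
width: 0.0132
gripper_force: 60.0
[ 0.5041626  -0.13527738  0.14544787] [-30.  26. 102.  23.  60. -30.]
(-14, -21, 150) xyz [-0.02 -0.04  0.03] rot [-0. -0. -0.]
(-14, -21, 84) xyz [-2.38 -0.04  6.19] rot [-0. -0. -0.]
```

View pics/s7.png

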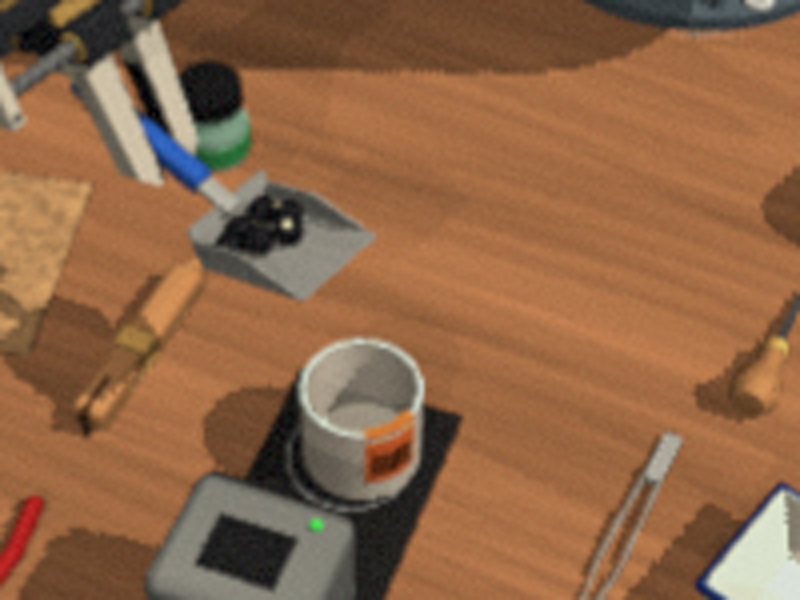

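The crop shows all six beads at the back of the pan (265,225), the pot rim at (362,388) and its label at (390,450). That was my tenth picture, so from here I check by numbers only.

```bash
python3 -m handwheel '[{"xyz":[-0.3,0,0.8],"rot":[0,0,0]},{"xyz":[-0.8,0,2],"rot":[0,0,0]},{"xyz":[-1.3,0,3.4],"rot":[0,0,0]},{"xyz":[-1.8,0,4.7],"rot":[0,0,0]},{"xyz":[-2.2,0,5.7],"rot":[0,0,0]},{"xyz":[-2.38,-0.04,6.2],"rot":[0,0,0]},{"xyz":[-2.38,-0.04,6.2],"rot":[0,0,0]},{"xyz":[-2.38,-0.04,6.2],"rot":[0,0,0]}]'
python3 - <<'E'
from h import *
for a in[(-14,-10,76),(-14,0,70),(-14,8,69),(-14,12,68),(-14,16,68),(-14,20,68),(-14,25,68),(-14,32,68),(-14,40,68)]: pot(*a)
E
```

```text
time: 15.65
tcp_pos: [0.504, -0.1353, 0.0793]
orientation: [[0.225, 0.971, 0.086], [0.906, -0.241, 0.348], [0.358, -0.0, -0.934]]
force: [0.2, -0.5, -1.4]
width: 0.0134
gripper_force: 60.0
(-14, -10, 76) xyz [ 0.7  -0.02 -1.44] rot [ -0. -11.  -0.]
(-14, 0, 70) xyz [ 1.74 -0.02 -2.68] rot [ -0. -21.  -0.]
(-14, 8, 69) xyz [ 2.92 -0.02 -3.86] rot [ -0. -29.  -0.]
(-14, 12, 68) xyz [ 3.56 -0.03 -4.34] rot [ -0. -33.  -0.]
(-14, 16, 68) xyz [ 4.27 -0.03 -4.86] rot [ -0. -37.  -0.]
(-14, 20, 68) xyz [ 5.01 -0.03 -5.33] rot [ -0. -41.  -0.]
(-14, 25, 68) xyz [ 5.99 -0.03 -5.84] rot [ -0. -46.  -0.]
(-14, 32, 68) xyz [ 7.42 -0.03 -6.41] rot [ -0. -53.  -0.]
(-14, 40, 68) xyz [ 9.13 -0.03 -6.84] rot [ -0. -61.  -0.]
```

```bash
python3 -m handwheel '[{"xyz":[0.3,0,-0.7],"rot":[0,-5,0]},{"xyz":[0.7,0,-1.44],"rot":[0,-11,0]},{"xyz":[1.2,0,-2.05],"rot":[0,-16,0]},{"xyz":[1.74,0,-2.68],"rot":[0,-21,0]},{"xyz":[2.3,0,-3.27],"rot":[0,-25,0]},{"xyz":[2.92,0,-3.86],"rot":[0,-29,0]},{"xyz":[3.24,0,-4.1],"rot":[0,-31,0]},{"xyz":[3.56,0,-4.34],"rot":[0,-33,0]},{"xyz":[3.74,0,-4.47],"rot":[0,-34,0]},{"xyz":[3.91,0,-4.6],"rot":[0,-35,0]},{"xyz":[3.91,0,-4.6],"rot":[0,-35,0]}]'
python3 - <<'E'
from h import *
s=robot.read_state(); print('force',s['force'])
for a in[(-14,14,68),(-14,16,68),(-14,18,68),(-14,20,68),(-14,23,68),(-14,26,68),(-14,30,68),(-14,36,68)]: pot(*a)
C=snap('scene'); X=cloud(C); hsv=cv2.cvtColor(C['pixels'],cv2.COLOR_RGB2HSV)
O=np.array(s['orientation']); p=np.array(s['tcp_pos'])
m=(hsv[:,:,2]<70); L=(X-p)@O; L=L-NOSE  # scoop frame rel nose: x fwd, z down
q=m&(abs(L[:,:,1])<.03)&(L[:,:,0]>-.08)&(L[:,:,0]<.04)&(L[:,:,2]<-.003)&(L[:,:,2]>-.035)
print('dark px',q.sum(),np.percentile(L[q][:,0]*1000,[0,10,50,90,100]).round(0) if q.any() else '')
E
```

```text
time: 16.75
tcp_pos: [0.5088, -0.1156, 0.1364]
orientation: [[0.233, 0.971, -0.058], [0.942, -0.241, -0.235], [-0.242, -0.0, -0.97]]
force: [-1.1, -0.0, -2.2]
width: 0.0134
gripper_force: 60.0
force [-1.13576161 -0.04487589 -2.19982134]
(-14, 14, 68) xyz [-0.03 -0.02  0.01] rot [-0.  0. -0.]
(-14, 16, 68) xyz [ 0.12 -0.02 -0.4 ] rot [-0. -2. -0.]
(-14, 18, 68) xyz [ 0.29 -0.02 -0.81] rot [-0. -4. -0.]
(-14, 20, 68) xyz [ 0.46 -0.02 -1.21] rot [-0. -6. -0.]
(-14, 23, 68) xyz [ 0.76 -0.02 -1.81] rot [-0. -9. -0.]
(-14, 26, 68) xyz [ 1.08 -0.02 -2.38] rot [ -0. -12.  -0.]
(-14, 30, 68) xyz [ 1.56 -0.02 -3.12] rot [ -0. -16.  -0.]
(-14, 36, 68) xyz [ 2.37 -0.02 -4.17] rot [ -0. -22.  -0.]
dark px 0
```

```bash
python3 -m handwheel '[{"xyz":[0.06,0,-0.2],"rot":[0,-1,0]},{"xyz":[0.12,0,-0.4],"rot":[0,-2,0]},{"xyz":[0.2,0,-0.6],"rot":[0,-3,0]},{"xyz":[0.29,0,-0.81],"rot":[0,-4,0]},{"xyz":[0.38,0,-1],"rot":[0,-5,0]},{"xyz":[0.46,0,-1.21],"rot":[0,-6,0]},{"xyz":[0.46,0,-1.21],"rot":[0,-6,0]},{"xyz":[0.46,0,-1.21],"rot":[0,-6,0]},{"xyz":[0.46,0,-1.21],"rot":[0,-6,0]},{"xyz":[0.46,0,-1.21],"rot":[0,-6,0]}]'
cat >> h.py <<'E'
def beads():
    "dark pixels: in scoop frame, and in pot"
    s=robot.read_state(); O=np.array(s['orientation']); p=np.array(s['tcp_pos'])
    for n in('top','scene'):
        C=snap(n); X=cloud(C); v=C['pixels'].max(2); L=(X-p)@O-NOSE
        q=(abs(L[:,:,1])<.027)&(L[:,:,0]>-.07)&(L[:,:,0]<.03)&(L[:,:,2]<.0)&(L[:,:,2]>-.03)
        d=q&(v<70); print(n,'pan px',q.sum(),'dark',d.sum(),np.percentile(L[d][:,0]*1000,[0,50,100]).round(0) if d.any() else '')
        r=np.hypot(X[:,:,0]-P[0],X[:,:,1]-P[1]); q=(r<.029)&(X[:,:,2]>.005)&(X[:,:,2]<.05); d=q&(v<70)
        print('   pot px',q.sum(),'dark',d.sum(), 'z med',np.median(X[d][:,2]) if d.any() else '')
E
python3 - <<'E'
from h import *
beads(); print(robot.read_state()['force'])
E
```

```text
time: 17.8
tcp_pos: [0.5103, -0.1087, 0.1467]
orientation: [[0.226, 0.971, -0.083], [0.912, -0.241, -0.332], [-0.342, -0.001, -0.94]]
force: [0.1, -0.3, 0.1]
width: 0.0136
gripper_force: 60.0
top pan px 0 dark 0 
   pot px 0 dark 0 z med 
scene pan px 649 dark 0 
   pot px 107 dark 39 z med 0.021809519111811705
[ 0.21137429 -0.36898561 -1.04116497]
```

```bash
python3 -m handwheel '[{"xyz":[0.3,0,-0.6],"rot":[0,-3,0]},{"xyz":[0.62,0,-1.2],"rot":[0,-6,0]},{"xyz":[1.1,0,-1.9],"rot":[0,-10,0]},{"xyz":[1.4,0,-2.4],"rot":[0,-13,0]},{"xyz":[1.4,0,-2.4],"rot":[0,-13,0]},{"xyz":[1.4,0,-2.4],"rot":[0,-13,0]},{"xyz":[1.4,0,-2.4],"rot":[0,-13,0]},{"xyz":[1.4,0,-2.4],"rot":[0,-13,0]}]'
python3 - <<'E'
from h import *
beads(); print(robot.read_state()['force'])
# retreat: lift 8 cm, then level above
s=robot.read_state(); p=np.array(s['tcp_pos']); goto(p+[0,-.02,.08],yawR(HD)); goto(np.array([.4479,-.3372,.20]),yawR(31))
E
```

```text
time: 18.7
tcp_pos: [0.5154, -0.0884, 0.1645]
orientation: [[0.203, 0.97, -0.132], [0.814, -0.242, -0.528], [-0.544, -0.0, -0.839]]
force: [-0.4, -0.9, -1.4]
width: 0.0134
gripper_force: 60.0
top pan px 14 dark 1 [-61. -61. -61.]
   pot px 0 dark 0 z med 
scene pan px 717 dark 0 
   pot px 109 dark 39 z med 0.02159099193717346
[-0.73075329 -0.37734742 -1.00741871]
xyz [-5.98  0.48 -5.66] rot [-0.  33.  -0.1]
xyz [-23.56  -0.55  11.06] rot [12.9 31.2 43.8]
```

```bash
python3 -m handwheel '[{"xyz":[-1,0,-1.5],"rot":[0,5,0]},{"xyz":[-2.5,0,-3],"rot":[0,11,0]},{"xyz":[-4,0.2,-4.5],"rot":[0,18,0]},{"xyz":[-5,0.4,-5.5],"rot":[0,25,0]},{"xyz":[-6,0.5,-5.7],"rot":[0,33,0]},{"xyz":[-6,0.5,-5.7],"rot":[0,33,0]},{"xyz":[-6,0.5,-5.7],"rot":[0,33,0]}]'
python3 - <<'E'
from h import *
goto(np.array([.4479,-.3372,.20]),yawR(31))
beads()
E
```

```text
time: 19.5
tcp_pos: [0.5153, -0.1087, 0.2448]
orientation: [[0.243, 0.97, -0.001], [0.97, -0.243, -0.002], [-0.002, -0.001, -1.0]]
force: [0.0, 0.7, -1.8]
width: 0.0134
gripper_force: 60.0
xyz [-23.8   -0.99   4.53] rot [ 0.   0.1 44.9]
top pan px 749 dark 0 
   pot px 226 dark 67 z med 0.025897306663567324
scene pan px 571 dark 5 [-67. -47. -27.]
   pot px 107 dark 41 z med 0.021601608680464672
```

```bash
python3 -m handwheel '[{"xyz":[-2.4,-0.1,0.2],"rot":[0,0,4]},{"xyz":[-5,-0.2,0.6],"rot":[0,0,9]},{"xyz":[-8,-0.35,1.2],"rot":[0,0,15]},{"xyz":[-11,-0.45,1.9],"rot":[0,0,21]},{"xyz":[-14,-0.6,2.6],"rot":[0,0,27]},{"xyz":[-17,-0.7,3.2],"rot":[0,0,33]},{"xyz":[-20,-0.85,3.8],"rot":[0,0,39]},{"xyz":[-22.5,-0.95,4.3],"rot":[0,0,44]},{"xyz":[-23.8,-1,4.5],"rot":[0,0,45]},{"xyz":[-23.8,-1,4.5],"rot":[0,0,45]},{"xyz":[-23.8,-1,4.5],"rot":[0,0,45]}]'
python3 - <<'E'
from h import *
goto(np.array([.4479,-.3372,.055]),yawR(31)); goto(np.array([.4479,-.3372,.0450]),yawR(31))
E
```

```text
time: 20.7
tcp_pos: [0.4492, -0.3353, 0.1998]
orientation: [[0.855, 0.518, -0.001], [0.518, -0.855, 0.0], [-0.001, -0.001, -1.0]]
force: [-0.2, -1.3, -0.6]
width: 0.0136
gripper_force: 60.0
xyz [-0.2   0.11 14.48] rot [-0.1  0.   0.2]
xyz [-0.2   0.11 15.48] rot [-0.1  0.   0.2]
```

```bash
python3 -m handwheel '[{"xyz":[-0.1,0.05,3],"rot":[0,0,0.2]},{"xyz":[-0.2,0.1,7],"rot":[0,0,0.2]},{"xyz":[-0.2,0.1,11],"rot":[0,0,0.2]},{"xyz":[-0.2,0.1,14],"rot":[0,0,0.2]},{"xyz":[-0.2,0.1,15],"rot":[0,0,0.2]},{"xyz":[-0.2,0.1,15.4],"rot":[0,0,0.2]},{"xyz":[-0.2,0.1,15.5],"rot":[0,0,0.2]},{"xyz":[-0.2,0.1,15.5],"rot":[0,0,0.2]},{"xyz":[-0.2,0.1,15.5],"rot":[0,0,0.2]},{"xyz":[-0.2,0.1,15.5],"rot":[0,0,0.2]}]'
python3 -c "
from h import *
goto(np.array([.4479,-.3372,.0445]),yawR(31)); print(robot.read_state()['force'])"
```

```text
time: 21.7
tcp_pos: [0.4478, -0.3385, 0.0458]
orientation: [[0.858, 0.513, 0.0], [0.513, -0.858, -0.001], [0.0, 0.001, -1.0]]
force: [0.5, -0.2, -2.1]
width: 0.0134
gripper_force: 60.0
xyz [ 0.08 -0.11  0.13] rot [ 0.1 -0.  -0.1]
[ 0.54035502 -0.19834026 -2.11055606]
```

```bash
python3 -m handwheel '[{"xyz":[0,0,0.1],"rot":[0,0,0]},{"xyz":[0,0,0.1],"rot":[0,0,0]},{"xyz":[0,0,0.1],"rot":[0,0,0]}]'; python3 -m handwheel '[{"xyz":[0,0,0.05],"rot":[0,0,0]},{"xyz":[0,0,0.05],"rot":[0,0,0]},{"xyz":[0,0,0.05],"rot":[0,0,0]}]'
```

```text
time: 22.0
tcp_pos: [0.4476, -0.3386, 0.0445]
orientation: [[0.858, 0.513, -0.0], [0.513, -0.858, -0.0], [-0.0, 0.0, -1.0]]
force: [-2.6, -0.4, 5.4]
width: 0.0131
gripper_force: 60.0
time: 22.3
tcp_pos: [0.4475, -0.3387, 0.0443]
orientation: [[0.858, 0.513, -0.0], [0.513, -0.858, -0.001], [-0.001, 0.0, -1.0]]
force: [-4.9, 0.7, 9.9]
width: 0.0139
gripper_force: 60.0
```

```bash
python3 -m handwheel '[{"xyz":[0,0,-0.07],"rot":[0,0,0]},{"xyz":[0,0,-0.07],"rot":[0,0,0]}]'; python3 -m handwheel '[{"xyz":[0,0,0],"rot":[0,0,0]},{"xyz":[0,0,0],"rot":[0,0,0]},{"xyz":[0,0,0],"rot":[0,0,0]},{"xyz":[0,0,0],"rot":[0,0,0]},{"xyz":[0,0,0],"rot":[0,0,0]},{"xyz":[0,0,-2],"rot":[0,0,0]},{"xyz":[0,0,-6],"rot":[0,0,0]},{"xyz":[0,0,-10],"rot":[0,0,0]},{"xyz":[0,0,-14],"rot":[0,0,0]},{"xyz":[0,0,-18],"rot":[0,0,0]},{"xyz":[0,0,-18],"rot":[0,0,0]},{"xyz":[0,0,-18],"rot":[0,0,0]}]' 5 30
python3 - <<'E'
from h import *
for n in('top','scene'):
    s=snap(n); X=cloud(s); hsv=cv2.cvtColor(s['pixels'],cv2.COLOR_RGB2HSV)
    # scoop: pan floor plane
    b=(np.hypot(X[:,:,0]-.517,X[:,:,1]+.298)<.022)&(X[:,:,2]<.03); Q=X[b]; A=np.linalg.lstsq(np.c_[Q[:,:2],np.ones(len(Q))],Q[:,2],rcond=None)[0]; print(n,'pan slope deg',np.degrees(np.arctan(A[:2])).round(1),'z',Q[:,2].mean())
    # pot rim
    r=np.hypot(X[:,:,0]-P[0],X[:,:,1]-P[1]); q=(r<.045)&(X[:,:,2]>.058)&(X[:,:,2]<.07); Q=X[q]; x,y=Q[:,0],Q[:,1]
    A=np.linalg.lstsq(np.c_[2*x,2*y,np.ones(len(x))],x*x+y*y,rcond=None)[0]; print(' pot fit',A[:2].round(4),'mid',((Q.min(0)+Q.max(0))/2).round(4))
    o=q&(hsv[:,:,0]>4)&(hsv[:,:,0]<19)&(hsv[:,:,1]>150); c=X[o].mean(0); print(' label',o.sum(),c.round(4),np.degrees(np.arctan2(c[1]-A[1],c[0]-A[0])))
    # dark ball-like px in tray & elsewhere
    v=s['pixels'].max(2); d=(v<70)&(r<.029)&(X[:,:,2]<.05)&(X[:,:,2]>.01); print(' dark in pot',d.sum())
    t=X-C; u=yawR(HD)[:,0]; w=np.array([u[1],-u[0],0]); d=(v<60)&(abs(t@u)<.075)&(abs(t@w)<.029); print(' dark in tray',d.sum())
    for k in ('plate',):
        pm=(v<60)&(r<.14)&(abs(X[:,:,2]-.004)<.006)&(X[:,:,0]<.60); print(' plate',cv2.minAreaRect(X[pm][:,:2].astype(np.float32)*1000))
E
```

```text
time: 22.5
tcp_pos: [0.4476, -0.3386, 0.0445]
orientation: [[0.858, 0.513, -0.0], [0.513, -0.858, -0.0], [-0.0, 0.0, -1.0]]
force: [-2.2, -1.5, 5.1]
width: 0.0137
gripper_force: 60.0
time: 23.7
tcp_pos: [0.4477, -0.3383, 0.2244]
orientation: [[0.858, 0.513, 0.0], [0.513, -0.858, -0.001], [-0.0, 0.001, -1.0]]
force: [0.2, 0.4, -1.5]
width: 0.0501
gripper_force: 0.0
top pan slope deg [0.5 0.2] z 0.006600030639408046
 pot fit [ 0.5384 -0.0033] mid [ 0.5386 -0.0026  0.0642]
 label 34 [0.5558 0.0216 0.0648] 55.17504790980051
 dark in pot 127
 dark in tray 0
 plate ((549.9513549804688, -7.284122467041016), (107.73219299316406, 96.52566528320312), 5.060689926147461)
scene pan slope deg [ 0.4 -0.3] z 0.004396987255923897
 pot fit [0.5371 0.0008] mid [0.5363 0.0011 0.0621]
 label 29 [0.5537 0.0253 0.0635] 55.954881786241266
 dark in pot 41
 dark in tray 0
 plate ((549.3319091796875, -4.508525848388672), (109.52333068847656, 99.48931884765625), 5.170677661895752)
```

Scoop flat on the mat and the tray is empty. The pot seems to sit a few mm off the plate's axis, so I measure the ring and the head.

```bash
python3 - <<'E'
from h import *
ps={'top':np.array([.5384,-.0033]),'scene':np.array([.5371,.0008])}
for n in ps:
    s=snap(n); px=s['pixels'].astype(float); pc=ps[n]; a=np.radians(5.1); e=np.array([np.cos(a),np.sin(a)]); l=np.array([-e[1],e[0]])
    v,u=np.mgrid[:400,:640]; X=at_z(s,np.c_[u.ravel(),v.ravel()],.004).reshape(400,640,3)[:,:,:2]; D=cloud(s)
    g=px.max(2); sat=px.max(2)-px.min(2)
    A=(X-pc)@e; Bl=(X-pc)@l
    box=(A>-.06)&(A<.06)&(abs(Bl)<.055)&(abs(D[:,:,2]-.004)<.008)
    ring=box&(g>60)&(g<190)&(sat<30)&(np.hypot(A,Bl)<.055)&(np.hypot(A,Bl)>.030)
    x,y=A[ring],Bl[ring]; k=np.ones(len(x),bool)
    for _ in range(6):
        f=np.linalg.lstsq(np.c_[2*x[k],2*y[k],np.ones(k.sum())],(x*x+y*y)[k],rcond=None)[0]; R=np.sqrt(f[2]+f[0]**2+f[1]**2); k=abs(np.hypot(x-f[0],y-f[1])-R)<.0025
    print(n,'ring px',len(x),k.sum(),'centre rel pot (mm)',f[:2]*1000,'R',R*1000,'ang cover',np.histogram(np.degrees(np.arctan2(y[k]-f[1],x[k]-f[0])),8,(-180,180))[0])
    dk=(g<60)&(sat<30)&(abs(D[:,:,2]-.004)<.008)
    q=dk&(abs(A)<.04)&(A<.05)&(abs(Bl)<.07)
    rows=[(Bl[q&(abs(A-t)<.003)].min(),Bl[q&(abs(A-t)<.003)].max()) for t in(-.05,-.04,-.035,.045)if (q&(abs(A-t)<.003)).any()]; print(' lateral',np.array(rows)*1000)
    q=dk&(abs(Bl)<.04)&(A<-.03); print(' back edge A',np.percentile(A[q],[0,1,3])*1000)
    h=(D[:,:,2]>.097)&(D[:,:,2]<.107)&(abs((D[:,:,:2]-pc)@l)<.07)&(((D[:,:,:2]-pc)@e)>.05)&(((D[:,:,:2]-pc)@e)<.2)
    r=cv2.minAreaRect(D[h][:,:2].astype(np.float32)*1000); c=np.array(r[0])/1000-pc; print(' head',r[1],r[2],'centre rel pot',(c@e*1000).round(1),(c@l*1000).round(1),'expect 124.5,0')
E
```

```text
top ring px 122 106 centre rel pot (mm) [ 4.67579742 -0.30559853] R 36.75087417731201 ang cover [10 17 13 21  8  6 18 13]
 lateral [[-51.81903444  42.99595216]
 [-52.44183486  42.80872525]]
 back edge A [-42.53164684 -42.43464148 -42.2011594 ]
 head (72.2005844116211, 80.05305480957031) 4.69934606552124 centre rel pot 130.6 -5.2 expect 124.5,0
scene ring px 123 69 centre rel pot (mm) [ 3.09034794 -4.70531438] R 36.2585277926899 ang cover [ 7  3  4 10 21 16  5  3]
 lateral [[23.94197129 42.84621086]
 [24.90864428 42.58629646]]
 back edge A [-456.53871978 -455.56709767 -450.09225894]
 head (66.96343231201172, 78.72010803222656) 4.988739490509033 centre rel pot 132.9 -4.5 expect 124.5,0
```

Head, plate edges and back edge agree: the ring's middle is about +6.5 mm along and −4.8 mm across from the pot, so I'll centre the pot as well as turn it.

```bash
python3 - <<'E'
from h import *
goto([.5376,0,.2],yawR(55)); goto([.5376,0,.04],yawR(55))
E
```

```text
xyz [ 25.1  -24.35   2.31] rot [ -0.2   0.  -24.1]
xyz [ 25.12 -24.31  18.31] rot [ -0.2   0.  -24.1]
```

```bash
python3 -m handwheel '[{"xyz":[2,-2,0],"rot":[0,0,-2]},{"xyz":[5,-5,0],"rot":[0,0,-5]},{"xyz":[8,-8,0],"rot":[0,0,-8]},{"xyz":[11,-11,0],"rot":[0,0,-11]},{"xyz":[14,-14,0],"rot":[0,0,-14]},{"xyz":[17,-17,0.5],"rot":[0,0,-17]},{"xyz":[20,-20,1],"rot":[0,0,-20]},{"xyz":[23,-22.5,1.5],"rot":[0,0,-23]},{"xyz":[25.1,-24.35,2.3],"rot":[0,0,-24]},{"xyz":[25.1,-24.35,2.3],"rot":[0,0,-24]},{"xyz":[25.1,-24.35,2.3],"rot":[0,0,-24]},{"xyz":[25.1,-24.35,2.3],"rot":[0,0,-24]}]' 9.2 20
python3 - <<'E'
from h import *
goto([.5376,0,.04],yawR(55))
E
```

```text
time: 25.1
tcp_pos: [0.5379, -0.0014, 0.201]
orientation: [[0.576, 0.817, -0.001], [0.817, -0.576, -0.0], [-0.001, -0.001, -1.0]]
force: [0.4, 0.4, -0.0]
width: 0.0922
gripper_force: 0.0
xyz [ 0.11 -0.09 16.1 ] rot [-0.   0.  -0.2]
```

```bash
python3 -m handwheel '[{"xyz":[0.1,-0.1,3],"rot":[0,0,0]},{"xyz":[0.1,-0.1,6],"rot":[0,0,0]},{"xyz":[0.1,-0.1,9],"rot":[0,0,0]},{"xyz":[0.1,-0.1,12],"rot":[0,0,0]},{"xyz":[0.1,-0.1,14.5],"rot":[0,0,0]},{"xyz":[0.1,-0.1,16.1],"rot":[0,0,0]},{"xyz":[0.1,-0.1,16.1],"rot":[0,0,0]},{"xyz":[0.1,-0.1,16.1],"rot":[0,0,0]}]'
python3 -m handwheel '[{"xyz":[0,0,0],"rot":[0,0,0]},{"xyz":[0,0,0],"rot":[0,0,0]},{"xyz":[0,0,0],"rot":[0,0,0]},{"xyz":[0,0,0],"rot":[0,0,0]},{"xyz":[0,0,0],"rot":[0,0,0]},{"xyz":[0,0,0],"rot":[0,0,0]}]' 6 20
python3 - <<'E'
from h import *
p=np.array(robot.read_state()['tcp_pos']); R0=np.array(robot.read_state()['orientation'])
goto(p+[.0069,-.0042,0],yawR(np.degrees(np.arctan2(R0[1,0],R0[0,0]))-50.3))
E
```

```text
time: 25.9
tcp_pos: [0.538, 0.0001, 0.0407]
orientation: [[0.576, 0.817, -0.0], [0.817, -0.576, 0.0], [-0.0, -0.0, -1.0]]
force: [0.1, 0.7, 0.5]
width: 0.092
gripper_force: 0.0
time: 26.5
tcp_pos: [0.5381, 0.0009, 0.0406]
orientation: [[0.575, 0.818, 0.0], [0.818, -0.575, -0.0], [0.0, 0.0, -1.0]]
force: [-1.6, 0.2, 5.6]
width: 0.0657
gripper_force: 20.0
xyz [0.05 0.81 0.  ] rot [ 0.  -0.  50.3]
```

```bash
python3 -m handwheel '[{"xyz":[0,0.05,0],"rot":[0,0,3]},{"xyz":[0,0.1,0],"rot":[0,0,7]},{"xyz":[0,0.2,0],"rot":[0,0,12]},{"xyz":[0,0.3,0],"rot":[0,0,17]},{"xyz":[0.02,0.4,0],"rot":[0,0,22]},{"xyz":[0.03,0.48,0],"rot":[0,0,27]},{"xyz":[0.04,0.55,0],"rot":[0,0,32]},{"xyz":[0.05,0.62,0],"rot":[0,0,37]},{"xyz":[0.05,0.7,0],"rot":[0,0,42]},{"xyz":[0.05,0.76,0],"rot":[0,0,47]},{"xyz":[0.05,0.81,0],"rot":[0,0,50.3]},{"xyz":[0.05,0.81,0],"rot":[0,0,50.3]}]'
python3 -m handwheel '[{"xyz":[0,0,0],"rot":[0,0,0]},{"xyz":[0,0,0],"rot":[0,0,0]},{"xyz":[0,0,0],"rot":[0,0,0]}]'
python3 -m handwheel '[{"xyz":[0,0,0],"rot":[0,0,0]},{"xyz":[0,0,0],"rot":[0,0,0]},{"xyz":[0,0,0],"rot":[0,0,0]},{"xyz":[0,0,0],"rot":[0,0,0]},{"xyz":[0,0,-3],"rot":[0,0,0]},{"xyz":[0,0,-7],"rot":[0,0,0]},{"xyz":[0,0,-11],"rot":[0,0,0]},{"xyz":[0,0,-15],"rot":[0,0,0]},{"xyz":[0,0,-18],"rot":[0,0,0]},{"xyz":[-5,0,-19],"rot":[0,0,0]},{"xyz":[-10,0,-19],"rot":[0,0,0]},{"xyz":[-15,0,-19],"rot":[0,0,0]}]' 9.2
cat > m.py <<'E'
from h import *
for n in('top','scene'):
    s=snap(n); X=cloud(s); hsv=cv2.cvtColor(s['pixels'],cv2.COLOR_RGB2HSV); c0=np.array([.545,-.004])
    q=(np.hypot(X[:,:,0]-c0[0],X[:,:,1]-c0[1])<.045)&(X[:,:,2]>.058)&(X[:,:,2]<.07); Q=X[q]; x,y=Q[:,0],Q[:,1]
    A=np.linalg.lstsq(np.c_[2*x,2*y,np.ones(len(x))],x*x+y*y,rcond=None)[0][:2]
    o=q&(hsv[:,:,0]>4)&(hsv[:,:,0]<19)&(hsv[:,:,1]>150); c=X[o].mean(0)
    a=np.radians(5.1); e=np.array([np.cos(a),np.sin(a)]); l=np.array([-e[1],e[0]])
    h=(X[:,:,2]>.097)&(X[:,:,2]<.107)&(abs((X[:,:,:2]-A)@l)<.07)&(abs(((X[:,:,:2]-A)@e)-.12)<.07)
    r=cv2.minAreaRect(X[h][:,:2].astype(np.float32)*1000); d=np.array(r[0])/1000-A
    print(n,'pot',A.round(4),len(x),'label',o.sum(),c.round(4),'angle',np.degrees(np.arctan2(c[1]-A[1],c[0]-A[0])).round(1),'head yaw',round(r[2],1),'head rel',(d@e*1000).round(1),(d@l*1000).round(1))
E
python3 m.py
```

```text
time: 27.7
tcp_pos: [0.5452, -0.0033, 0.0406]
orientation: [[0.997, 0.078, 0.001], [0.078, -0.997, 0.0], [0.001, -0.0, -1.0]]
force: [0.2, -0.0, 4.9]
width: 0.0656
gripper_force: 20.0
time: 28.0
tcp_pos: [0.5451, -0.0033, 0.0406]
orientation: [[0.997, 0.08, 0.001], [0.08, -0.997, 0.0], [0.001, -0.0, -1.0]]
force: [0.7, 0.7, 5.6]
width: 0.0657
gripper_force: 20.0
time: 29.2
tcp_pos: [0.3944, -0.0152, 0.2301]
orientation: [[0.997, 0.08, -0.0], [0.08, -0.997, 0.0], [-0.0, -0.0, -1.0]]
force: [-0.4, -0.1, 0.1]
width: 0.0919
gripper_force: 0.0
top pot [ 0.5441 -0.0053] 149 label 35 [ 0.5745 -0.0026  0.0651] angle 5.1 head yaw 5.1 head rel 123.8 -1.9
scene pot [ 0.5431 -0.0009] 190 label 38 [0.573  0.0008 0.0631] angle 3.3 head yaw 6.3 head rel 127.2 -2.1
```

```bash
python3 - <<'E'
from h import *
goto([.5440,-.0031,.23],yawR(4.6)); goto([.5440,-.0031,.04],yawR(4.6))
E
python3 -m handwheel '[{"xyz":[3,0,0],"rot":[0,0,0]},{"xyz":[7,0,0],"rot":[0,0,0]},{"xyz":[11,0,0],"rot":[0,0,0]},{"xyz":[14,0,0],"rot":[0,0,0]},{"xyz":[15,0,0],"rot":[0,0,0]},{"xyz":[15,0,3],"rot":[0,0,0]},{"xyz":[15,0,7],"rot":[0,0,0]},{"xyz":[15,0,11],"rot":[0,0,0]},{"xyz":[15,0,14],"rot":[0,0,0]},{"xyz":[15,0,17],"rot":[0,0,0]},{"xyz":[15,0,19],"rot":[0,0,0]},{"xyz":[15,0,19],"rot":[0,0,0]}]'
python3 -m handwheel '[{"xyz":[0,0,0],"rot":[0,0,0]},{"xyz":[0,0,0],"rot":[0,0,0]},{"xyz":[0,0,0],"rot":[0,0,0]},{"xyz":[0,0,0],"rot":[0,0,0]},{"xyz":[0,0,0],"rot":[0,0,0]},{"xyz":[0,0,0],"rot":[0,0,0]},{"xyz":[0,0.1,0],"rot":[0,0,-0.3]},{"xyz":[0,0.2,0],"rot":[0,0,-0.6]},{"xyz":[0,0.2,0],"rot":[0,0,-0.6]},{"xyz":[0,0.2,0],"rot":[0,0,-0.6]}]' 6 20
```

```text
xyz [15.35  0.03 -0.1 ] rot [-0.   0.2 -0.1]
xyz [15.41  0.05 18.9 ] rot [-0.   0.2 -0.1]
time: 30.5
tcp_pos: [0.5436, -0.0032, 0.038]
orientation: [[0.997, 0.08, -0.005], [0.08, -0.997, 0.001], [-0.005, -0.001, -1.0]]
force: [0.7, -0.1, 0.2]
width: 0.092
gripper_force: 0.0
time: 31.5
tcp_pos: [0.5463, -0.0047, 0.0411]
orientation: [[0.996, 0.09, 0.001], [0.09, -0.996, 0.001], [0.001, -0.001, -1.0]]
force: [-0.8, 4.9, 7.5]
width: 0.0662
gripper_force: 20.0
```

```bash
python3 -m handwheel '[{"xyz":[0,0,0],"rot":[0,0,0]},{"xyz":[0,0,0],"rot":[0,0,0]},{"xyz":[0,0,0],"rot":[0,0,0]},{"xyz":[0,0,0],"rot":[0,0,0]},{"xyz":[0,0,-3],"rot":[0,0,0]},{"xyz":[0,0,-7],"rot":[0,0,0]},{"xyz":[0,0,-11],"rot":[0,0,0]},{"xyz":[0,0,-15],"rot":[0,0,0]},{"xyz":[0,0,-18],"rot":[0,0,0]},{"xyz":[-5,0,-19],"rot":[0,0,0]},{"xyz":[-10,0,-19],"rot":[0,0,0]},{"xyz":[-15,0,-19],"rot":[0,0,0]}]' 9.2
python3 -m handwheel '[{"xyz":[-3,0,0],"rot":[0,0,0]},{"xyz":[-6,0,0],"rot":[0,0,0]},{"xyz":[-6,0,0],"rot":[0,0,0]},{"xyz":[-6,0,0],"rot":[0,0,0]},{"xyz":[-6,0,0],"rot":[0,0,0]}]'
python3 m.py
python3 - <<'E'
from h import *
for n in('scene','top'):
    s=snap(n); a=cv2.resize(cv2.imread(f'pics/{n}0.png'),(640,400),interpolation=cv2.INTER_AREA).astype(int); b=s['pixels'][:,:,::-1].astype(int)
    d=cv2.GaussianBlur((abs(a-b).max(2)).astype(np.float32),(3,3),0); k,l,st,ce=cv2.connectedComponentsWithStats((d>45).astype(np.uint8)); X=cloud(s)
    for i in range(1,k):
        if st[i,4]>=6: print(n,st[i],X[l==i].mean(0).round(3))
E
```

```text
time: 32.7
tcp_pos: [0.3957, -0.0187, 0.2301]
orientation: [[0.996, 0.09, -0.0], [0.09, -0.996, -0.0], [-0.0, 0.0, -1.0]]
force: [-0.7, -1.0, 0.4]
width: 0.0921
gripper_force: 0.0
time: 33.2
tcp_pos: [0.3385, -0.0242, 0.2304]
orientation: [[0.996, 0.09, 0.0], [0.09, -0.996, 0.0], [0.0, -0.0, -1.0]]
force: [-0.7, -0.1, 0.2]
width: 0.0918
gripper_force: 0.0
top pot [ 0.5443 -0.007 ] 159 label 36 [ 0.5746 -0.0036  0.0656] angle 6.4 head yaw 5.4 head rel 124.4 -0.8
scene pot [ 0.5434 -0.0026] 188 label 32 [ 0.5734 -0.0014  0.0636] angle 2.4 head yaw 3.7 head rel 127.0 -0.4
scene [117   0  27  19 113] [ 0.305 -0.633  0.179]
scene [ 120    0   46   72 1518] [ 0.289 -0.613  0.118]
scene [166   0   7   6  28] [ 0.233 -0.566  0.177]
scene [ 293    0   83   64 2272] [ 0.328 -0.057  0.32 ]
scene [ 428    0   85   45 2683] [0.079 0.168 0.243]
scene [416   8   8   7  10] [0.074 0.057 0.233]
scene [173  16  21  11 119] [ 0.063 -0.699 -0.   ]
scene [374  16   5   4  15] [0.317 0.027 0.334]
scene [395  23  31   9 149] [0.063 0.039 0.178]
scene [ 168   28  120   45 2448] [ 0.143 -0.481  0.004]
scene 
[... 557 characters left out ...]
e [421 248  43  15 322] [0.535 0.301 0.007]
scene [449 267  13   9  73] [0.568 0.332 0.025]
top [303 189  35  36 629] [ 0.549 -0.002  0.032]
top [345 190  14   8  25] [ 0.58  -0.077 -0.   ]
top [168 196  13   8  82] [0.562 0.321 0.032]
top [169 201  39  18 305] [0.539 0.29  0.027]
top [317 213   8   7  44] [ 0.526 -0.005  0.021]
top [193 217  12   8  82] [0.516 0.272 0.004]
top [ 422  238  173   72 6827] [ 0.398 -0.455  0.007]
top [  245   288   150   112 12266] [ 0.306 -0.015  0.419]
top [ 600  297   40   76 1627] [ 0.29  -0.612  0.106]
top [ 385  313  161   65 7215] [ 0.241 -0.319  0.006]
top [ 464  351  169   49 5240] [ 0.171 -0.5    0.007]
top [630 374  10  26 161] [ 0.194 -0.597  0.163]
```

```bash
python3 -c "
from bench import robot
print(robot.close_job())"
```

```text
the job is handed in; nothing more can be done
None
```

I handed the job in at about 33 s of arm time. All six beads appear to be in the pot: none show in the tray, the pan or on the bench. The scoop lies flat on the cork mat, and the pot is upright, within about 1 mm of the ring's centre, its label within about 3° of square to the reader's window.

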